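# Point out the next annealing job at the glass bench

## Robot

A 6-joint arm with a two-finger parallel gripper is mounted at the origin on the work surface. World frame = base frame: x ahead of the robot, y to its left, z up, the work surface at z = 0. Lengths are in m, angles in rad, forces in N, time in s.
With the tool pointing down it reaches from about 0.3 to 0.775 m from the base axis. Payload 14.6 kg.
Tool frame: the origin (TCP) lies midway between the tips of the shut fingers; the grasp point (between the pads) lies 19 mm behind it (robot.pinch_z is the z of the grasp point in the tool frame, in m); z points along the fingers, y is the line along which they close (so a half turn about z gives the same grasp; the last joint's range is limited). The gripper opens to 94 mm and grips with 3 to 60 N. Pads are 16 mm wide; open, the fingers measure 119 mm over their backs; the gripper's body (75 mm by 177 mm) begins 78 mm behind the grasp point.
Start: joints at [1.22, 0.3, 1.521, -0, 1.321, -0.067], TCP at [0.154, 0.528, 0.205] pointing down, gripper open.
Joint ranges: [-3.03, 3.03], [-0.79, 2.21], [0.23, 2.52], [-1.04, 4.18], [0, 3.07], [-2.55, 2.55]. Speed limits (rad/s): [2.22, 2.22, 2.57, 3.14, 3.14, 3.14].

## Interface

Orientations are given as a unit quaternion [x, y, z, w].
In Python, from cell import robot, viewer gives the robot as it stands. The module is installed in compiled form; this text tells all that it offers.
- The arm moves only by the tool step_arm, never from a script. Its argument "moves" is a list that holds one entry, the list of rows, each a list of 4 numbers: the shift along the tool's x, y, z in cm, then the turn about the tool's z in rad. In form: [[[dx, dy, dz, roll], ...]]. A call has exactly 10 rows; each row shifts and turns the commanded pose from where the row before left it, along the tool's axes as they then stand; what a row does not reach is not made up. A row lasts 1/10 s, in which the tool goes at most 50 mm and 8.59 degrees, less where a joint would pass 70% of its speed; a pose out of reach is approached as far as the arm can. A call is refused whole if a number of a shift passes 5 or a number of a turn 0.15, either way. A call with a gripper value outside its range is refused whole. "grip" is the opening in per cent of the stroke, from 0 (shut) to 100 (fully open), set as the call begins (left out, the last holds). The fingers move at their own pace and stop on an object; the grip force is fixed at half the most. Time passes only in rows, so rows that do not move let the fingers close, or fill a call up. It gives the time, the measured TCP pose, the force, the opening and the grip force at its end, in the units of the state.
- robot.get_state(): the state, without advancing time (a new reading comes with each control period).
- viewer.read_camera(name): name is "scene" or "top" or "wrist"; returns a dict with "img" (420x560x3 uint8, red, green, blue), "depth" (420x560 float32, m along the optical axis (not along the pixel's ray), 0 where there is no reading), "fov_y" (degrees; the focal length in pixels is half the picture's height over the tangent of half this angle, whatever the lens; pixels are square), "cx", "cy" (the principal point, pixels), "eye" and "attitude" of the camera in the world; the wrist camera has in their place "mount" (4x4, takes a point from camera to tool coordinates, whose origin is the TCP and whose axes are the flange's). Camera axes: x right, y down, z forward; pixel columns grow to the right and rows downward; lengths in m; the calibration is good to about 2 mm. A picture is of the moment at which its call begins: read the wrist's pose just before it.
- robot.sign_off(): hands the job in; it is judged then, once.
The state is a dict: "time_s": time; "joint_positions": joint angles; "qd": joint speeds; "tau": joint torques, N m; "tool_pos": TCP position; "tcp_rot": TCP orientation; "wrist_force": force on the tool from outside, world axes, zero at the start; "torque": the same for the moment, N m; "grip_width": finger opening in m; "grasp_force": force on a finger pad.
Only numpy, scipy, OpenCV 4.12 (cv2) and the standard library are available. Lean on these libraries where they do the work, as an engineer would, in place of code of your own. Each camera call takes 0.05 s, during which the arm holds its last target. There are 200 camera calls.

## Task

Show the apprentice the next job by pointing with your fingertips from just above, a couple of centimetres off and for two seconds at each: first at the mouth of the long-necked bottle, then at the middle of the tweezers it is to be carried with, then into the middle of the empty tray where it goes. Touch and move nothing on the bench at any time, and do not bring the fingertips down over any of the other bottles, tools or trays. Finish with the hand raised, fingertips at least 20 cm above the bench.

Things in the scene. Friction and masses are not known exactly. Their poses are not given: they have to be found in the camera images.
- bottle_neck_top (a point): One of three loose bottles of the same amber glass in a row, 115 mm apart, on a fixed grey slab (380 x 110 x 12 mm, long side roughly along x) at the robot's left or right; their order varies. This is the long-necked bottle: 100 mm tall, body 56 mm across and 34 mm high, then shoulders and a thin neck 17 mm across and 40 mm long, lip 24 mm across. The point is the centre of its top (mouth); z up.
- bottle_straight_top (a point): One of three loose bottles of the same amber glass in a row, 115 mm apart, on a fixed grey slab (380 x 110 x 12 mm, long side roughly along x) at the robot's left or right; their order varies. This is the straight-sided bottle, without a neck: 85 mm tall, 46 mm across, lip 50 mm. The point is the centre of its top; z up.
- bottle_bulb_top (a point): One of three loose bottles of the same amber glass in a row, 115 mm apart, on a fixed grey slab (380 x 110 x 12 mm, long side roughly along x) at the robot's left or right; their order varies. This is the squat round bottle: 60 mm tall, 66 mm across, mouth 48 mm. The point is the centre of its top; z up.
- tweezers_mid (a point): Tweezers of dark steel: two thin blades in a slim lens shape; 210 mm long, about 24 mm wide, 12 mm tall, lying roughly along x, one of three tools side by side in mid-bench, about 80 mm apart, in any order. The point is the middle of the tool at the height of its top, 12 mm above the bench; x runs along it, z up. (Other equipment, up to 0.28 m tall, stands beyond x = 0.74 m and 0.55 m to the sides.)
- paddle_mid (a point): Paddle: round wooden handle 110 mm long and 22 mm thick, and a flat dark plate 65 x 50 x 12 mm; 210 mm long in all, lying roughly along x, one of three tools side by side in mid-bench, about 80 mm apart, in any order. The point is the middle of the tool, 22 mm above the bench (the handle's top); x runs along it towards the plate, z up.
- reamer_mid (a point): Reamer: square wooden handle 110 mm long and 22 mm thick, with a dark tapered point 87 mm long; 210 mm long in all, lying roughly along x, one of three tools side by side in mid-bench, about 80 mm apart, in any order. The point is the middle of the tool, 22 mm above the bench (the handle's top); x runs along it towards the tip, z up.
- tray_empty_mid (a point): One of three like loose open square steel trays (90 x 90 mm outside, 22 mm tall, walls and floor 3 mm) in a row, 115 mm apart, on a fixed plywood board (380 x 110 x 12 mm, long side roughly along x) on the other side from the bottles; their order varies. This one is empty. The point is the centre of its inner floor, 3 mm above its underside and 15 mm above the bench; z up.
- tray_marbles_mid (a point): One of three like loose open square steel trays (90 x 90 mm outside, 22 mm tall, walls and floor 3 mm) in a row, 115 mm apart, on a fixed plywood board (380 x 110 x 12 mm, long side roughly along x) on the other side from the bottles; their order varies. This one holds five glass marbles. The point is the centre of its inner floor; z up.
- tray_tubes_mid (a point): One of three like loose open square steel trays (90 x 90 mm outside, 22 mm tall, walls and floor 3 mm) in a row, 115 mm apart, on a fixed plywood board (380 x 110 x 12 mm, long side roughly along x) on the other side from the bottles; their order varies. This one holds three short glass rods lying side by side. The point is the centre of its inner floor; z up.

How it is judged:
On the way, in this order (a step that is already met when the one before it is completed fails the run):
1. points just above the mouth of the long-necked bottle and stays (horizontal distance between the grasp point and bottle_neck_top below 0.025 m and z of the grasp point in the frame of bottle_neck_top between 0.012 and 0.062 m), for 1.5 s.
2. then points just above the middle of the tweezers and stays (x of the grasp point in the frame of tweezers_mid between -0.04 and 0.04 m and y of the grasp point in the frame of tweezers_mid between -0.025 and 0.025 m and z of the grasp point in the frame of tweezers_mid between 0.012 and 0.062 m), for 1.5 s.
3. then points just above the middle of the empty tray and stays (horizontal distance between the grasp point and tray_empty_mid below 0.03 m and z of the grasp point in the frame of tray_empty_mid between 0.015 and 0.085 m), for 1.5 s.
At the end, for the whole second after the job is handed in: Pointed in order for 1.5 s each: fingertips at most 4 cm above and within 25 mm of the mouth, within 40 mm along and 25 mm across the tweezers, within 30 mm of the tray's centre and 65 mm above its floor; then hand raised to 20 cm, all loose things within 6 mm of their places (height (world z) of the grasp point above 0.2 m and distance of each of bottle_neck_top, bottle_straight_top, bottle_bulb_top, tray_empty_mid, tray_marbles_mid, tray_tubes_mid, tweezers_mid, paddle_mid, reamer_mid from where it was at the start of the episode below 0.006 m); the robot touches nothing.
It fails at once if the robot touches anything (over 0.5 N) (contact force between any of the fingers, the arm and anything else above 0.5 N).
It fails at once if anything is lifted, carried or shifted by more than 10 mm (distance of any of bottle_neck_top, bottle_straight_top, bottle_bulb_top, tray_empty_mid, tray_marbles_mid, tray_tubes_mid, tweezers_mid, paddle_mid, reamer_mid from where it was at the start of the episode above 0.01 m).
It fails at once if the fingertips come down close over (about 3 cm; 5 cm above a tray's floor) the middle of a wrong bottle, tool or tray ((horizontal distance between the grasp point and bottle_straight_top below 0.02 m and z of the grasp point in the frame of bottle_straight_top between 0 and 0.05 m) or (horizontal distance between the grasp point and bottle_bulb_top below 0.02 m and z of the grasp point in the frame of bottle_bulb_top between 0 and 0.05 m) or (x of the grasp point in the frame of paddle_mid between -0.07 and 0.07 m and y of the grasp point in the frame of paddle_mid between -0.012 and 0.012 m and z of the grasp point in the frame of paddle_mid between 0 and 0.05 m) or (x of the grasp point in the frame of reamer_mid between -0.07 and 0.07 m and y of the grasp point in the frame of reamer_mid between -0.012 and 0.012 m and z of the grasp point in the frame of reamer_mid between 0 and 0.05 m) or (horizontal distance between the grasp point and tray_marbles_mid below 0.025 m and z of the grasp point in the frame of tray_marbles_mid between 0 and 0.07 m) or (horizontal distance between the grasp point and tray_tubes_mid below 0.025 m and z of the grasp point in the frame of tray_tubes_mid between 0 and 0.07 m)).
It also fails if it takes over 61 s, if anything falls off the work surface, if the arm or the gripper's body presses on something with over 40 N, if the wrist force passes 120 N, or if a joint passes its speed limit or range.

## Working session

There is one attempt and no reset: what is moved stays moved. The work goes in short steps, Python scripts to look and compute and a tool call to move; the robot and the scene stay as the last step left them, time stands still between calls to the robot, and variables do not carry over. Pictures are saved under pics/ and viewed, at most 10 in all, crops included, and the job is handed in when it is done.

Besides the shell and the picture viewer there is one more tool, called after ">>>" as name(argument=value, ...) on one line, values as JSON. step_arm: Moves the arm, as the interface text tells. Its arguments: {"type":"object","properties":{"moves":{"type":"array"},"grip":{"type":"number"}},"required":["moves"]}

```bash
mkdir -p pics
cat > h.py <<'E'
import numpy as np, cv2
from cell import robot, viewer
from scipy.spatial.transform import Rotation as R
def cam(n):
    c=viewer.read_camera(n); np.savez(f'{n}.npz',**c); return c
def world(c,u,v):
    f=210/np.tan(np.radians(c['fov_y'])/2); d=c['depth'][v,u]
    p=np.array([(u-c['cx'])*d/f,(v-c['cy'])*d/f,d])
    a=np.array(c['attitude'])
    M=a if a.shape==(3,3) else R.from_quat(a).as_matrix()
    return M@p+np.array(c['eye'])
E
python3 - <<'E'
from h import *
s=robot.get_state();print(s['time_s'],s['tool_pos'],s['tcp_rot'],s['grip_width'],robot.pinch_z)
for n in('top','scene'):
    c=cam(n);cv2.imwrite(f'pics/{n}0.png',cv2.resize(c['img'][:,:,::-1],(784,588)));print(c['eye'],c['attitude'],c['fov_y'],c['cx'],c['cy'])
E
```

```text
0.0 [0.15392406 0.5277606  0.20490242] [ 1.41429152e-01  9.89948224e-01 -5.46756730e-04 -1.01266462e-04] 0.09404801547181386 -0.0188
[ 0.39560267 -0.02117197  1.0992593 ] [ 0.71239351 -0.69972242  0.02717271 -0.04632128] 45.63442791837673 270.9720137634088 208.66743030717157
[ 1.03443483 -0.31724958  0.9355623 ] [ 0.83537073  0.45731773 -0.15312249 -0.26376077] 45.381895921349255 279.736477084984 213.85718525350367
```

View pics/top0.png

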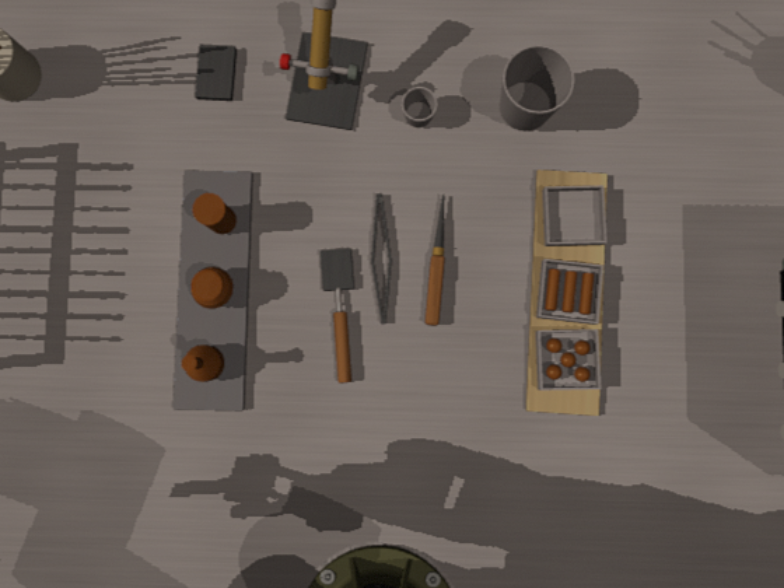

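View pics/scene0.png

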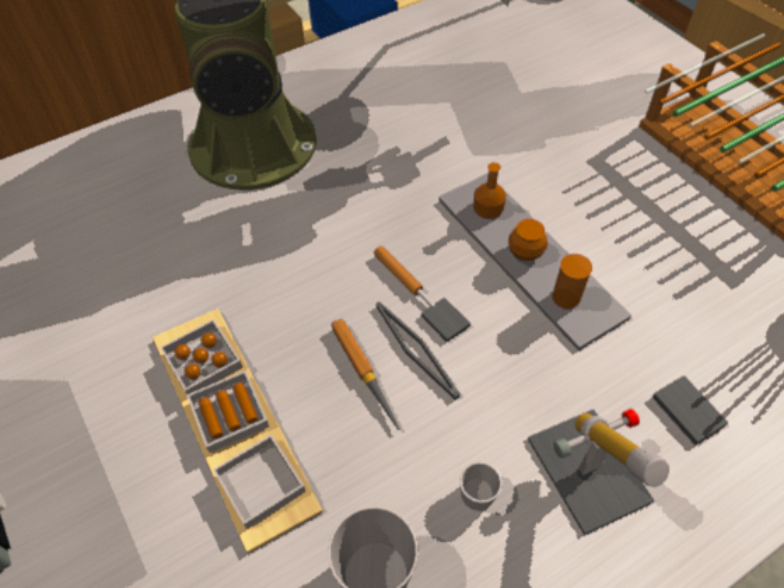

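The top view shows the long-necked bottle nearest the robot on the left slab (mouth near 200,362), the tweezers as the middle tool (382,258), and the empty tray farthest out on the right board (574,216). In the scene view the bottle's lip is at about (493,168).

Run:
```python
from h import *
t=dict(np.load('top.npz'));s=dict(np.load('scene.npz'))
def W(c):
    v,u=np.mgrid[:420,:560]; f=210/np.tan(np.radians(c['fov_y'])/2); d=c['depth']
    p=np.stack([(u-c['cx'])*d/f,(v-c['cy'])*d/f,d],-1); return p@R.from_quat(c['attitude']).as_matrix().T+c['eye']
T=W(t);S=W(s)
print('bench',T[300,150],S[250,200])
for n,P,(u,v) in [('top',T,(143,258)),('scene',S,(352,120))]:
    q=P[v-25:v+25,u-25:u+25].reshape(-1,3); q=q[(q[:,2]>.104)&(q[:,2]<.125)]; print(n,len(q),q.mean(0),q.min(0),q.max(0))
print('tray',T[154,410],'corners',[T[v,u] for u,v in((390,134),(430,134),(432,174),(391,174))])
print('tweez',[T[v,u] for u,v in((270,140),(273,229),(272,184))])
for n,(u,v) in dict(padtop=(240,192),reamer=(310,207),straight=(150,150),bulb=(151,205),burner=(230,30),beaker=(383,60),stand=(298,75)).items(): print(n,T[v,u])
m=(T[...,2]>.13);print('tall',[ (a.min(),a.max()) for a in (T[m][:,0],T[m][:,1])])
```

```text
bench [0.30509248 0.26984829 0.00248411] [ 4.50472314e-01 -1.69673955e-01  1.87205471e-04]
top 104 [0.39422406 0.27601669 0.11266272] [0.3836673  0.26554303 0.10928313] [0.40545898 0.28696214 0.1160691 ]
scene 63 [0.39470157 0.27264091 0.11137266] [0.3826459  0.26256366 0.10408281] [0.40645185 0.28418687 0.11605017]
tray [ 0.63400863 -0.29326443  0.01560809] corners [array([ 0.67332866, -0.24592469,  0.03451529]), array([ 0.67501931, -0.33253267,  0.03218235]), array([ 0.59243724, -0.34401673,  0.00362407]), array([ 0.58600832, -0.24807438,  0.03223351])]
tweez [array([0.66111239, 0.01438928, 0.01661488]), array([0.46428117, 0.00411749, 0.01257503]), array([ 5.65364791e-01,  8.53753481e-03, -2.42560289e-04])]
padtop [0.54421972 0.07809612 0.01474932]
reamer [ 0.51266333 -0.07531249  0.02347006]
straight [0.61698812 0.25808272 0.09806258]
bulb [0.50635119 0.25861968 0.06985352]
burner [0.86010069 0.09640878 0.13066215]
beaker [ 0.85099492 -0.23693247  0.00702145]
stand [ 0.8149768  -0.04574686  0.00494238]
tall [(np.float64(0.11007352154572264), np.float64(0.9108027406963569)), (np.float64(-0.022130222089941403), np.float64(0.11326694121194411))]
```

>>> step_arm(moves=[[[-0.5,-0.3,0,0],[-1.5,-0.9,0,0],[-1.8,-1.1,0,0],[-1.8,-1.1,0,0],[-1.8,-1.1,0,0],[-1.8,-1.1,0,0],[-1.8,-1.1,0,0],[-1.8,-1.1,0,0],[-1.8,-1.1,0,0],[-1.8,-1.1,0,0]]], grip=0)

```text
time_s: 1.1
tool_pos: [0.2844, 0.3843, 0.2055]
tcp_rot: [0.142, 0.99, -0.0, 0.0]
wrist_force: [-0.4, -0.3, 0.0]
grip_width: 0.0177
grasp_force: 0.0
```

>>> step_arm(moves=[[[-1.8,-1.1,0,0],[-1.8,-1.1,0,0],[-1.8,-1.1,0,0],[-1.8,-1.1,0,0],[-1.8,-1.1,0,0],[-1.8,-1.1,0,0],[-1.5,-0.8,0,0],[-0.5,-0.3,0,0],[0,0,0,0],[0,0,0,0]]])

```text
time_s: 2.1
tool_pos: [0.3844, 0.2763, 0.2054]
tcp_rot: [0.141, 0.99, 0.0, -0.0]
wrist_force: [-0.2, -0.3, -0.1]
grip_width: 0.0006
grasp_force: 0.0
```

Run:
```python
from h import *
s=robot.get_state();c=cam('wrist')
M=np.array(c['mount']);v,u=np.mgrid[:420,:560];f=210/np.tan(np.radians(c['fov_y'])/2);d=c['depth']
p=np.stack([(u-c['cx'])*d/f,(v-c['cy'])*d/f,d],-1)@M[:3,:3].T+M[:3,3]
P=p@R.from_quat(s['tcp_rot']).as_matrix().T+s['tool_pos']
m=(P[...,2]>.1)&(P[...,2]<.125)&(abs(P[...,0]-.394)<.03)&(abs(P[...,1]-.274)<.03)&(d>0)
print(m.sum(),P[m].mean(0),P[m].min(0),P[m].max(0))
cv2.imwrite('pics/w1.png',c['img'][:,:,::-1])
```

```text
627 [0.3934755  0.27579135 0.11325378] [0.38198401 0.26454822 0.10105465] [0.40490828 0.28696822 0.11583216]
```

View pics/w1.png

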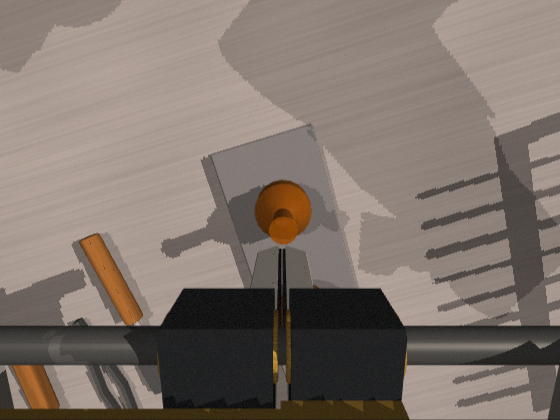

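The wrist view shows the lip of the long-necked bottle at (284,230), just ahead of the fingertips; it agrees with the estimate (0.394, 0.275).

>>> step_arm(moves=[[[-0.4,0.1,0,0],[-0.5,0.1,0,0],[0,0,0.5,0],[0,0,1.2,0],[0,0,1.4,0],[0,0,1.4,0],[0,0,1.2,0],[0,0,0.8,0],[0,0,0.5,0],[0,0,0,0]]])

```text
time_s: 3.15
tool_pos: [0.3938, 0.2756, 0.1349]
tcp_rot: [0.141, 0.99, -0.0, -0.0]
wrist_force: [-0.2, 0.4, 0.4]
grip_width: 0.0004
grasp_force: 0.0
```

>>> step_arm(moves=[[[0,0,0,0],[0,0,0,0],[0,0,0,0],[0,0,0,0],[0,0,0,0],[0,0,0,0],[0,0,0,0],[0,0,0,0],[0,0,0,0],[0,0,0,0]]])

```text
time_s: 4.15
tool_pos: [0.3939, 0.2757, 0.1354]
tcp_rot: [0.141, 0.99, -0.0, -0.0]
wrist_force: [1.4, 0.6, -0.1]
grip_width: 0.0003
grasp_force: 0.0
```

>>> step_arm(moves=[[[0,0,0,0],[0,0,0,0],[0,0,0,0],[0,0,0,0],[0,0,0,0],[0,0,0,0],[0,0,0,0],[0,0,0,0],[0,0,0,0],[0,0,0,0]]])

```text
time_s: 5.15
tool_pos: [0.394, 0.2757, 0.1355]
tcp_rot: [0.141, 0.99, 0.0, 0.0]
wrist_force: [0.5, 0.8, 0.7]
grip_width: 0.0005
grasp_force: 0.0
```

>>> step_arm(moves=[[[0,0,-0.8,0],[0,0,-1.6,0],[0,0,-1.8,0],[0,0,-1.8,0],[0,0,-1,0],[-1.7,-1.5,0,0],[-1.7,-1.5,0,0],[-1.7,-1.5,0,0],[-1.7,-1.5,0,0],[-1.7,-1.5,0,0]]])

```text
time_s: 6.15
tool_pos: [0.4549, 0.1791, 0.2056]
tcp_rot: [0.141, 0.99, -0.0, -0.0]
wrist_force: [0.9, 0.3, 0.2]
grip_width: 0.0006
grasp_force: 0.0
```

>>> step_arm(moves=[[[-1.7,-1.5,0,0],[-1.7,-1.5,0,0],[-1.7,-1.5,0,0],[-1.7,-1.5,0,0],[-1.7,-1.5,0,0],[-1.7,-1.5,0,0],[-1.7,-1.5,0,0],[-1.7,-1.5,0,0],[-1.7,-1.5,0,0],[0,0,0,0]]])

```text
time_s: 7.15
tool_pos: [0.5643, 0.0057, 0.2051]
tcp_rot: [0.142, 0.99, -0.0, -0.0]
wrist_force: [-0.0, -0.1, -0.1]
grip_width: 0.0005
grasp_force: 0.0
```

Run:
```python
from h import *
s=robot.get_state();print(s['time_s'],s['tool_pos'],s['tcp_rot']);c=cam('wrist')
M=np.array(c['mount']);v,u=np.mgrid[:420,:560];f=210/np.tan(np.radians(c['fov_y'])/2);d=c['depth']
p=np.stack([(u-c['cx'])*d/f,(v-c['cy'])*d/f,d],-1)@M[:3,:3].T+M[:3,3]
P=p@R.from_quat(s['tcp_rot']).as_matrix().T+s['tool_pos']
# where expected midpoint and candidate points project
for q in((.563,.009,.012),(.661,.014,.012),(.464,.004,.012)):
    a=R.from_quat(s['tcp_rot']).as_matrix().T@(np.array(q)-s['tool_pos']); b=M[:3,:3].T@(a-M[:3,3]); print(q,b[:2]/b[2]*f+[c['cx'],c['cy']])
cv2.imwrite('pics/w2.png',c['img'][:,:,::-1])
```

```text
7.15 [0.56430077 0.00567737 0.20513505] [ 1.42453169e-01  9.89801514e-01 -1.53475910e-04 -1.84561961e-04]
(0.563, 0.009, 0.012) [283.28297462 193.63877011]
(0.661, 0.014, 0.012) [311.94364448 274.80494787]
(0.464, 0.004, 0.012) [250.73663079 101.31561531]
```

View pics/w2.png

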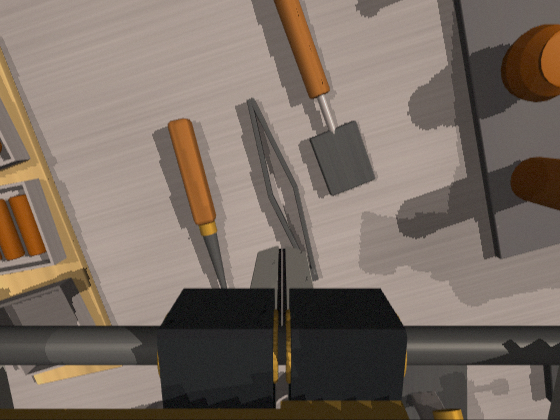

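The tweezers run from (251,100) to (313,277), with their middle near (282,190), as predicted.

>>> step_arm(moves=[[[0.2,0.3,0.5,0],[0,0,1.5,0],[0,0,2.3,0],[0,0,2.5,0],[0,0,2.5,0],[0,0,2.5,0],[0,0,2.2,0],[0,0,1.5,0],[0,0,1,0],[0,0,0.5,0]]])

```text
time_s: 8.2
tool_pos: [0.5623, 0.0113, 0.0349]
tcp_rot: [0.141, 0.99, -0.0, -0.0]
wrist_force: [0.6, -0.2, -0.3]
grip_width: 0.0007
grasp_force: 0.0
```

>>> step_arm(moves=[[[0,0,0,0],[0,0,0,0],[0,0,0,0],[0,0,0,0],[0,0,0,0],[0,0,0,0],[0,0,0,0],[0,0,0,0],[0,0,0,0],[0,0,0,0]]])

```text
time_s: 9.2
tool_pos: [0.5625, 0.0109, 0.0354]
tcp_rot: [0.141, 0.99, 0.0, -0.0]
wrist_force: [0.1, 0.4, -0.5]
grip_width: 0.0006
grasp_force: 0.0
```

>>> step_arm(moves=[[[0,0,0,0],[0,0,0,0],[0,0,0,0],[0,0,0,0],[0,0,0,0],[0,0,0,0],[0,0,0,0],[0,0,0,0],[0,0,0,0],[0,0,0,0]]])

```text
time_s: 10.2
tool_pos: [0.5625, 0.0109, 0.0354]
tcp_rot: [0.141, 0.99, -0.0, -0.0]
wrist_force: [-0.4, -0.1, 0.3]
grip_width: 0.0003
grasp_force: 0.0
```

>>> step_arm(moves=[[[0,0,-0.5,0],[0,0,-1.5,0],[0,0,-2.2,0],[0,0,-2.5,0],[0,0,-2.5,0],[0,0,-2.5,0],[0,0,-2.5,0],[0,0,-1.8,0],[0,0,-1,0],[0,0,0,0]]])

```text
time_s: 11.2
tool_pos: [0.563, 0.0109, 0.2072]
tcp_rot: [0.141, 0.99, 0.0, 0.001]
wrist_force: [0.0, -0.2, -0.5]
grip_width: 0.0002
grasp_force: 0.0
```

>>> step_arm(moves=[[[-1.1,-1.9,0,0],[-1.1,-1.9,0,0],[-1.1,-1.9,0,0],[-1.1,-1.9,0,0],[-1.1,-1.9,0,0],[-1.1,-1.9,0,0],[-1.1,-1.9,0,0],[-1.1,-1.9,0,0],[-1.1,-1.9,0,0],[-1.1,-1.9,0,0]]])

```text
time_s: 12.2
tool_pos: [0.6148, -0.203, 0.2043]
tcp_rot: [0.141, 0.99, 0.0, -0.001]
wrist_force: [0.0, -0.4, -0.5]
grip_width: 0.0005
grasp_force: 0.0
```

>>> step_arm(moves=[[[-1.1,-1.9,0,0],[-1.1,-1.9,0,0],[-1.1,-1.9,0,0],[-0.6,-1.2,0,0],[-0.2,-1.2,0,0],[0,0,0,0],[0,0,0,0],[0,0,0,0],[0,0,0,0],[0,0,0,0]]])

```text
time_s: 13.2
tool_pos: [0.6317, -0.291, 0.2057]
tcp_rot: [0.141, 0.99, -0.0, 0.0]
wrist_force: [0.7, 0.3, -0.8]
grip_width: 0.0003
grasp_force: 0.0
```

Run:
```python
from h import *
s=robot.get_state();print(s['time_s'],s['tool_pos'],s['tcp_rot']);c=cam('wrist')
M=np.array(c['mount']);f=210/np.tan(np.radians(c['fov_y'])/2)
for q in((.632,-.291,.015),(.588,-.248,.034),(.590,-.335,.034)):
    a=R.from_quat(s['tcp_rot']).as_matrix().T@(np.array(q)-s['tool_pos']); b=M[:3,:3].T@(a-M[:3,3]); print(q,b[:2]/b[2]*f+[c['cx'],c['cy']])
cv2.imwrite('pics/w3.png',c['img'][:,:,::-1])
```

```text
13.2 [ 0.63174851 -0.29104512  0.20567393] [ 1.41130717e-01  9.89990963e-01 -4.08984057e-05  1.13763935e-04]
(0.632, -0.291, 0.015) [280.67382778 196.197428  ]
(0.588, -0.248, 0.034) [310.52522765 144.74259647]
(0.59, -0.335, 0.034) [225.94318713 171.7660787 ]
```

View pics/w3.png

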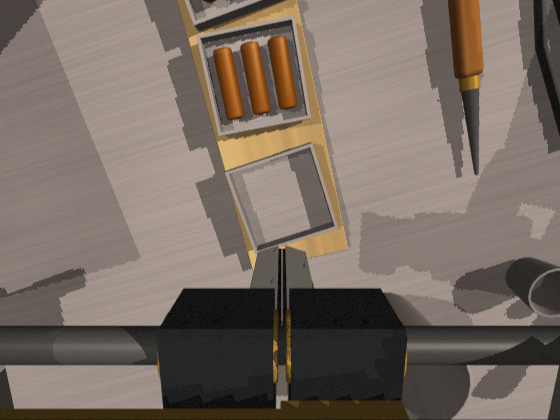

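The empty tray's rim corners are at (226,172), (314,145), (339,228), (257,250), so its centre is near (283,198), as predicted.

>>> step_arm(moves=[[[0,0,0.5,0],[0,0,1.5,0],[0,0,2.3,0],[0,0,2.5,0],[0,0,2.5,0],[0,0,2.5,0],[0,0,2,0],[0,0,1.4,0],[0,0,0.8,0],[0,0,0.4,0]]])

```text
time_s: 14.25
tool_pos: [0.6315, -0.2915, 0.0407]
tcp_rot: [0.141, 0.99, 0.0, -0.0]
wrist_force: [-0.8, -0.5, -0.5]
grip_width: 0.0004
grasp_force: 0.0
```

>>> step_arm(moves=[[[0,0,0,0],[0,0,0,0],[0,0,0,0],[0,0,0,0],[0,0,0,0],[0,0,0,0],[0,0,0,0],[0,0,0,0],[0,0,0,0],[0,0,0,0]]])

```text
time_s: 15.25
tool_pos: [0.6316, -0.2915, 0.0414]
tcp_rot: [0.141, 0.99, -0.0, -0.0]
wrist_force: [-0.3, 1.0, 0.4]
grip_width: 0.0003
grasp_force: 0.0
```

>>> step_arm(moves=[[[0,0,0,0],[0,0,0,0],[0,0,0,0],[0,0,0,0],[0,0,0,0],[0,0,0,0],[0,0,0,0],[0,0,0,0],[0,0,0,0],[0,0,0,0]]])

```text
time_s: 16.25
tool_pos: [0.6316, -0.2915, 0.0415]
tcp_rot: [0.141, 0.99, -0.0, -0.0]
wrist_force: [-0.6, -0.3, 0.5]
grip_width: 0.0001
grasp_force: 0.0
```

>>> step_arm(moves=[[[0,0,-0.5,0],[0,0,-1.5,0],[0,0,-2.5,0],[0,0,-2.5,0],[0,0,-2.5,0],[0,0,-2.5,0],[0,0,-2.5,0],[0,0,-2.5,0],[0,0,-2,0],[0,0,-1,0]]])

```text
time_s: 17.25
tool_pos: [0.6319, -0.2917, 0.245]
tcp_rot: [0.141, 0.99, -0.001, 0.002]
wrist_force: [-0.3, 0.2, 0.1]
grip_width: 0.0005
grasp_force: 0.0
```

>>> step_arm(moves=[[[0,0,0,0],[0,0,0,0],[0,0,0,0],[0,0,0,0],[0,0,0,0],[0,0,0,0],[0,0,0,0],[0,0,0,0],[0,0,0,0],[0,0,0,0]]])

```text
time_s: 18.25
tool_pos: [0.6317, -0.2915, 0.2415]
tcp_rot: [0.141, 0.99, -0.0, 0.0]
wrist_force: [0.1, 0.5, -0.8]
grip_width: 0.0004
grasp_force: 0.0
```

```bash
python3 -c "from cell import robot; print(robot.sign_off())"
```

```text
the job is handed in; nothing more can be done
None
```

I pointed for about two seconds each at the long-necked bottle's mouth, the middle of the tweezers and the middle of the empty tray, in that order. I felt no contact, finished with the fingertips about 24 cm above the bench, and handed the job in, but sign-off returned no verdict.

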